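Roll the pump canister into line and couple it up

TASK

With the fingertips on top of the pump canister, roll it along the grey rubber mat until its brass outlet points into the middle of the open mouth of the black test coupling, and let it come to rest there. Then push the coupling's steel plate with the fingers so that the coupling slides fully home over the outlet. Do not pick the canister up, take it by its sides or knock the other things about.

Things in the scene. Friction and masses are not known exactly. Their poses are not given: they have to be found in the camera images.
- mat: flat grey rubber mat fixed to the bench, 260 (x) x 200 (y) x 4 mm; origin at the centre of its underside, on the bench (z = 0). Its x axis is the direction in which the canister is to be rolled, its y axis points to the test station. The mat lies anywhere within some 7 cm by 14 cm and turned up to 0.3 rad.
- pump: steel cylinder, 50 mm diameter, 100 mm long, white end, 0.28-0.46 kg, loose on the mat. Origin mid-length on its axis, 29 mm above the bench (top at 54 mm). Its y axis is the cylinder's axis, towards the outlet, along the mat's y to 0.05 rad; x, z turn as it rolls. Starts 50-132 mm short of the coupling, to be rolled to the mat's +x. Rolls with slight resistance: at 0.1 m/s it runs on 1 cm
- outlet (a point): tip of the canister's brass outlet spigot (12 mm diameter; its tip is 80 mm from the canister's origin along the canister's +y, 30 mm beyond the end of the steel cylinder).
- mouth (a point): centre of the coupling's open mouth, 29 mm above the bench like the canister's axis. The coupling is a black cup, 34 mm inside, 42 mm outside diameter, 30 mm deep, opening to -y of this frame, which is parallel to the mat's. The outlet is in line when its x in this frame is 0 (good to 8 mm). At the start some 22 mm along y lie between outlet tip and mouth
- push_plate (a point): middle of the rear face of the coupling's upright steel push plate, 50 mm above the bench; the face looks to +y of this frame (parallel to the mat's): push it to -y. Plate 56 mm wide (x), 8 mm thick, from 12 to 74 mm above the bench. Behind it is free space above the 76 mm wide, 12 mm high base
- coupling (a joint): travel of the test coupling along its straight base towards the canister (the mat's -y), m: 0 is fully back (start 0 to 0.005), 0.040 is fully home against its stop; it slides against about 2 N of friction and stays where it is left.
- socket: bystander: steel wrench socket standing on the mat, 26 mm diameter, 40 mm high; origin at the centre of its underside.
- collar: bystander: dark steel ring lying on the mat, 34 mm outside diameter, 16 mm high; origin at the centre of its underside.
- wrench: bystander: wrench lying on the bench beside the mat's -y edge; origin at the middle of its underside.
- driver: bystander: screwdriver lying beyond the mat; origin at the middle of its underside.
- filter: bystander: closed aluminium can standing on the bench, 60 mm diameter, 85 mm high; origin at the centre of its underside.
- flange: bystander: aluminium ring lying on the bench, 84 mm outside diameter, 12 mm high; origin at the centre of its underside.
- jar: bystander: small white jar standing on the bench, 50 mm diameter, 60 mm high; origin at the centre of its underside.
Not all that is in view belongs to the job. What is shaped like the part that bears mouth but green, red or turquoise is not meant.

How it is judged:
On the way, in this order (a step that is already met when the one before it is completed fails the run):
1. the canister has rolled, turning at least 1 rad about its axis (angle between pump's own z axis and vertical above 1 rad and angle between pump's own y axis and vertical above 1.4 rad), for 0.05 s.
2. canister at rest, outlet in line with the mouth within 8 mm, coupling still back (x of outlet in the frame of mouth between -0.008 and 0.008 m and linear speed of pump below 0.01 m/s and value of joint coupling below 0.012 m), for 0.3 s.
At the end, for the whole second after the job is handed in: the coupling stands within 4 mm of fully home, the outlet reaches at least 6 mm into the cup and is in line with its middle to 8 mm, and the canister lies at rest on the mat, square to it within 0.2 rad (x of outlet in the frame of mouth between -0.008 and 0.008 m and y of outlet in the frame of mouth between 0.006 and 0.03 m and value of joint coupling above 0.036 m and angle between the y axis of pump and the y axis of mat, either way round below 0.2 rad and linear speed of pump below 0.01 m/s and angular speed of pump below 0.3 rad/s and height (world z) of pump between 0.025 and 0.033 m); the robot touches nothing.
It fails at once if the canister is lifted more than 10 mm (height (world z) of pump above 0.039 m).
It fails at once if the canister is taken or pushed low on its sides (touched with the grasp point below the canister's top, the fingertips reaching some 19 mm or more below it) (contact force between the fingers and pump above 0.5 N and height (world z) of the grasp point below 0.054 m).
It fails at once if another thing is moved more than 25 mm (distance of any of socket, wrench, driver, filter, flange, jar, collar from where it was at the start of the episode above 0.025 m).
It also fails if it takes over 70 s, if anything falls off the work surface, if the arm or the gripper's body presses on something with over 40 N, if the wrist force passes 120 N, or if a joint passes its speed limit or range.

ROBOT

A 6-joint arm with a two-finger parallel gripper is mounted at the origin on the work surface. World frame = base frame: x ahead of the robot, y to its left, z up, the work surface at z = 0. Lengths are in m, angles in rad, forces in N, time in s.
With the tool pointing down it reaches from about 0.35 to 0.775 m from the base axis. Payload 7.3 kg.
Tool frame: the origin (TCP) lies on the centre line of the jaws, within the pads' length; the fingertips stand manip.tips_ahead ahead of it and the grasp point (between the pads) lies 8 mm behind it (manip.tips_ahead is the distance from the TCP to the fingertips, in m); z points along the fingers, x is the direction in which the jaws open and shut, and the axes are right-handed (so a half turn about z gives the same grasp; the last joint's range is limited). The gripper opens to 92 mm and grips with 3 to 60 N. Pads are 19 mm wide; open, the fingers measure 130 mm over their backs; the gripper's body (75 mm by 190 mm) begins 47 mm behind the grasp point.
Start: joints at [-1.424, 0.342, 1.524, -0, 1.275, -0.146], TCP at [0.152, -0.503, 0.238] pointing down, gripper open.
Joint ranges: [-2.53, 2.53], [-0.77, 2.02], [0.04, 2.7], [-1, 4.14], [0.28, 2.66], [-3.11, 3.11]. Speed limits (rad/s): [2.57, 2.57, 3.14, 3.14, 3.14, 3.14].

INTERFACE

Orientations are given as a unit quaternion [w, x, y, z].
In Python, from station import manip, snapshot, camera_params gives the robot as it stands.
- The arm moves only by the tool send_rows, never from a script. Its arguments are lists of equal length, an entry for each row: "fingers": the opening, from 0 (shut) to 1 (fully open); "travel": the shift along the tool's x, y, z in m, a list of three; "angular": the turn, a rotation vector about the tool's x, y, z in rad, a list of three. A call has exactly 8 rows; each row shifts and turns the commanded pose from where the row before left it, along the tool's axes as they then stand; what a row does not reach is not made up. A row lasts 1/10 s, in which the tool goes at most 50 mm and 8.59 degrees, less where a joint would pass 70% of its speed; a pose out of reach is approached as far as the arm can. A call with a gripper value outside its range is refused whole. The fingers move at their own pace and stop on an object; "newtons" is the grip in N (left out, the last holds). Time passes only in rows, so rows that do not move let the fingers close, or fill a call up. It gives the time, the measured TCP pose, the force and the opening at its end, in the units of the state.
- manip.get_obs(): the state, without advancing time (a new reading comes with each control period).
- snapshot(name): name is "scene" or "top" or "wrist"; returns (picture, depth): 480x640x3 uint8, red, green, blue; 480x640 float32, m along the optical axis (not along the pixel's ray), 0 where there is no reading.
- camera_params(name): a dict with "vertical_fov" (degrees; the focal length in pixels is half the picture's height over the tangent of half this angle, whatever the lens; pixels are square), "cx", "cy" (the principal point, pixels), "k1" (the pictures are not rectified: a ray, as slopes to the right and down, at radius r is drawn at 1 + k1 r^2 times it, then the intrinsics apply), "rvec" (rotation vector, rad) and "tvec" (3), from world to camera coordinates, as OpenCV has them. Camera axes: x right, y down, z forward; pixel columns grow to the right and rows downward; lengths in m; the calibration is good to about 2 mm. A picture is of the moment at which its call begins: read the wrist's pose just before it. camera_params takes no time and is no camera call; for the wrist camera it gives the pose at the moment of the call.
- manip.finish_job(): hands the job in, once; it reports no verdict.
The state is a dict: "clock": time; "joints": joint angles; "qvel": joint speeds; "joint_torque": joint torques, N m; "position": TCP position; "orientation": TCP orientation; "contact_force": force on the tool from outside, world axes, zero at the start; "torque": the same for the moment, N m; "gripper_width": opening from 0.0 (shut) to 1.0 (fully open).
Only numpy, scipy, OpenCV 4.12 (cv2) and the standard library are available. Lean on these libraries where they do the work, as an engineer would, in place of code of your own. Each camera call takes 0.05 s, during which the arm holds its last target.

## Working session

There is one attempt and no reset: what is moved stays moved. The work goes in short steps, Python scripts to look and compute and a tool call to move; the robot and the scene stay as the last step left them, time stands still between calls to the robot, and variables do not carry over. Pictures are saved under pics/ and viewed, and the job is handed in when it is done.

Besides the shell and the picture viewer there is one more tool, called after "Request:" in YAML: its name, and indented under it one key for each argument. send_rows: Moves the arm, as the interface text tells. Its arguments: {"type":"object","properties":{"fingers":{"type":"array","items":{"type":"number"}},"travel":{"type":"array","items":{"type":"array","items":{"type":"number"}}},"angular":{"type":"array","items":{"type":"array","items":{"type":"number"}}},"newtons":{"type":"number"}},"required":["fingers","travel","angular"]}

```bash
ls; mkdir -p pics; python3 - <<'E'
from station import manip, snapshot, camera_params
import cv2
print(manip.tips_ahead, manip.get_obs())
for n in ("scene","top"):
    print(n,camera_params(n))
    p,d=snapshot(n); cv2.imwrite(f"pics/{n}0.png",p[:,:,::-1]); 
    import numpy as np; np.save(f"pics/{n}0_d.npy",d)
E
```

```text
pics
0.011 {'clock': 0.0, 'joints': array([-1.42404699e+00,  3.42741177e-01,  1.52501012e+00, -7.92251873e-06,
        1.27539797e+00, -1.45983779e-01]), 'qvel': array([-4.97560815e-05,  3.71222820e-04,  7.45754089e-04, -6.56674483e-04,
       -1.21572138e-03, -3.47093617e-04]), 'joint_torque': array([ 3.30888261e-04, -4.31238985e+01, -2.44222730e+01,  7.16609904e-02,
        5.56980050e-02, -1.21468361e-04]), 'position': array([ 0.15146928, -0.50227023,  0.23703778]), 'orientation': array([-5.47454138e-04,  8.02674150e-01, -5.96417306e-01, -5.53233610e-04]), 'contact_force': array([-0.51329264,  0.45651742,  0.68149183]), 'torque': array([ 0.02212614, -0.03381915,  0.0061763 ]), 'gripper_width': 1.0041705689100082}
scene {'vertical_fov': 49.71068456315864, 'cx': 318.6888420958635, 'cy': 239.32484331775333, 'k1': -0.05820495599531866, 'rvec': array([ 2.14430518,  0.95976494, -0.40609846]), 'tvec': array([-0.35235908, -0.18170825,  1.34652864])}
top {'vertical_fov': 44.03495922269094, 'cx': 312.04549039674157, 'cy': 238.105859587229, 'k1': -0.1909286331406959, 'rvec': array([ 2.17167102, -2.12156557,  0.17211251]), 'tvec': array([0.03761925, 0.48231858, 1.24123412])}
```

View pics/scene0.png

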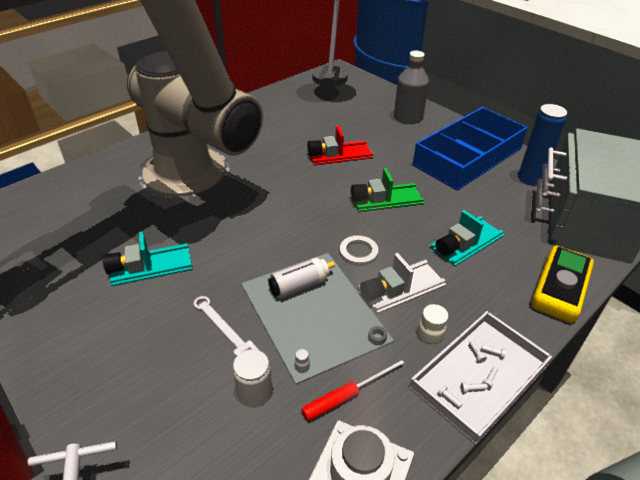

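View pics/top0.png

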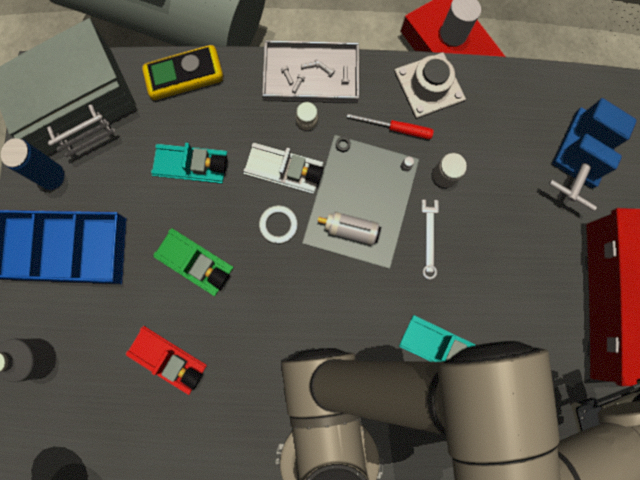

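The grey-white coupling (scene ~(390,285), top ~(290,170)) is the one by the mat. Lookalikes are turquoise (top 190,163 and 437,340), green (195,262) and red (167,360). I'll check it in close crops.

```bash
cat > h.py <<'E'
import numpy as np, cv2
from station import manip, snapshot, camera_params
def K(c):
    f=240/np.tan(np.radians(c["vertical_fov"])/2)
    return np.array([[f,0,c["cx"]],[0,f,c["cy"]],[0,0,1.]]),np.array([c["k1"],0,0,0.])
def ray(c,uv):
    k,d=K(c); q=cv2.undistortPoints(np.array(uv,float).reshape(-1,1,2),k,d)[:,0]
    R=cv2.Rodrigues(c["rvec"])[0]
    return -R.T@c["tvec"], np.c_[q,np.ones(len(q))]@R
def plane(c,uv,z):
    o,d=ray(c,uv); return o+d*((z-o[2])/d[:,2])[:,None]
def proj(c,P):
    k,d=K(c); return cv2.projectPoints(np.array(P,float).reshape(-1,3),c["rvec"],c["tvec"],k,d)[0][:,0]
def cloud(c,depth):
    v,u=np.mgrid[0:480,0:640]; o,d=ray(c,np.c_[u.ravel(),v.ravel()])
    return (o+d*depth.ravel()[:,None]).reshape(480,640,3)
def crop(im,u0,v0,u1,v1,s): return cv2.resize(im[v0:v1,u0:u1],None,fx=s,fy=s,interpolation=cv2.INTER_CUBIC)
E
python3 - <<'E'
from h import *
t=cv2.imread("pics/top0.png"); cv2.imwrite("pics/topc.png",crop(t,235,125,425,275,4))
t=cv2.imread("pics/scene0.png"); cv2.imwrite("pics/scenec.png",crop(t,240,230,450,380,3.8))
E
```

```text
(no output)
```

View pics/topc.png

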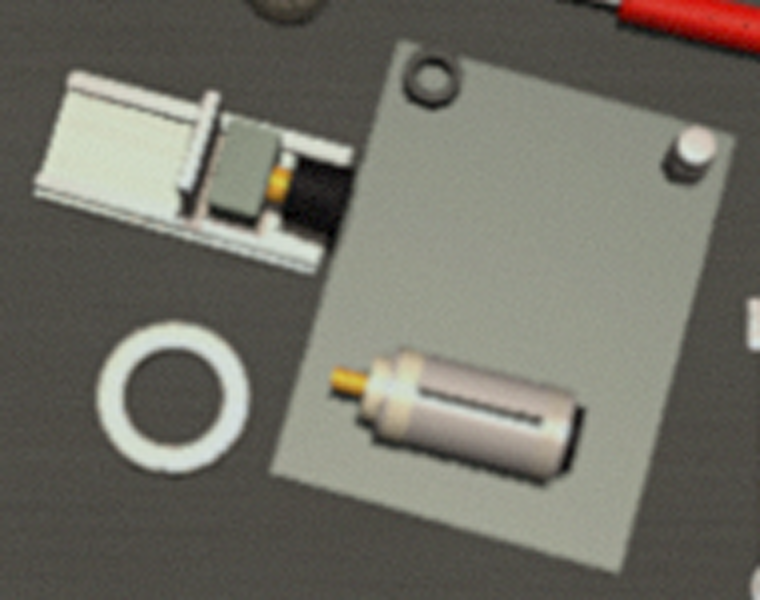

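View pics/scenec.png

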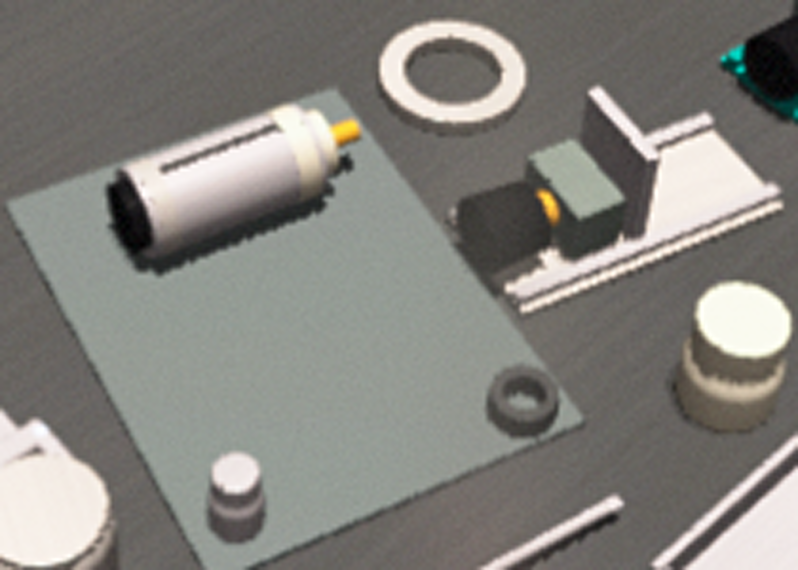

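The crops confirm it: the white base carries a grey upright plate and a black cup facing the mat (top crop (320,195)). The slotted canister lies at (470,410) with its brass outlet towards the station at (348,380). Next I measure.

```bash
python3 - <<'E'
from h import *
np.set_printoptions(precision=4,suppress=True)
c=camera_params("top"); s=camera_params("scene")
cc=lambda P:[(235+(x+.5)/4-.5,125+(y+.5)/4-.5) for x,y in P]
sc=lambda P:[(240+(x+.5)/3.8-.5,230+(y+.5)/3.8-.5) for x,y in P]
m=plane(c,cc([(400,40),(735,135),(620,572),(270,473)]),.004); print("mat top",m)  # +x+y, +x-y, -x-y, -x+y
m2=plane(s,sc([(580,422),(335,88),(8,203)]),.004); print("mat scene",m2) 
yaw=[np.arctan2(*(a)[1::-1]) for a in (m[0]-m[3],m[1]-m[2])]; print(yaw,[np.arctan2(-(a)[0],a[1]) for a in (m[0]-m[1],m[3]-m[2])])
# rough: depth cloud
for n,k in (("top",c),("scene",s)):
    d=np.load(f"pics/{n}0_d.npy"); X=cloud(k,d); np.save(f"pics/{n}0_X.npy",X)
    im=cv2.imread(f"pics/{n}0.png"); hsv=cv2.cvtColor(im,cv2.COLOR_BGR2HSV)
    ctr=m.mean(0)
    near=np.linalg.norm(X[:,:,:2]-ctr[:2],axis=2)<.3
    br=near&(hsv[:,:,0]>12)&(hsv[:,:,0]<32)&(hsv[:,:,1]>150)&(hsv[:,:,2]>100)
    nn,l,st,ce=cv2.connectedComponentsWithStats(br.astype(np.uint8))
    for i in range(1,nn):
        if st[i,4]>4: print(n,"brass",st[i],ce[i],X[l==i].mean(0),X[l==i].min(0),X[l==i].max(0))
    tall=near&(X[:,:,2]>.035)&(X[:,:,2]<.09)
    nn,l,st,ce=cv2.connectedComponentsWithStats(tall.astype(np.uint8))
    for i in range(1,nn):
        if st[i,4]>15: print(n,"tall",st[i],ce[i],X[l==i].mean(0),X[l==i][:,2].max())
E
```

```text
mat top [[ 0.7264  0.0025  0.004 ]
 [ 0.676  -0.1897  0.004 ]
 [ 0.4246 -0.1237  0.004 ]
 [ 0.4751  0.0703  0.004 ]]
mat scene [[ 0.7289 -0.0012  0.004 ]
 [ 0.4801  0.0677  0.004 ]
 [ 0.4295 -0.1235  0.004 ]]
[np.float64(-0.26340795450917487), np.float64(-0.2568622413326693)] [np.float64(-0.25657683927379066), np.float64(-0.2545494341862991)]
top brass [302 167   6   8  34] [304.2059 170.6471] [0.6307 0.0695 0.0364] [0.6236 0.0634 0.0297] [0.639  0.0742 0.0417]
top brass [318 218   8   6  34] [321.8824 220.1471] [0.5216 0.0284 0.0336] [0.5159 0.0216 0.0295] [0.5265 0.0368 0.0382]
top tall [414  75  30  23 415] [427.5928  86.7181] [ 0.8267 -0.2023  0.064 ] 0.08887539623428165
top tall [297 102  20  23 356] [306.6938 112.5449] [0.7582 0.0671 0.057 ] 0.06593220805576383
top tall [280 148  11  29 151] [284.7219 161.9536] [0.641  0.1115 0.0659] 0.07796126176689477
top tall [435 153  32  31 702] [450.7222 168.0584] [ 0.6352 -0.2465  0.0764] 0.08988904340545512
top tall [287 155  38  29 593] [303.9427 169.5818] [0.6309 0.07   0.0444] 0.05365155613272399
top tall [404 156  10  11  80] [408.5
[... 303 characters left out ...]
80   6   9  27] [384.1111 283.5185] [0.6394 0.0692 0.0351] [0.6295 0.0628 0.0276] [0.6464 0.074  0.0441]
scene tall [361 253  53  43 990] [390.9273 276.6747] [0.6434 0.0825 0.0486] 0.0742377167012539
scene tall [ 268  258   61   35 1088] [297.9798 274.0689] [ 0.517  -0.0469  0.0465] 0.05545637740006648
scene tall [422 305  26  27 537] [434.6034 317.4115] [0.7667 0.0618 0.0546] 0.06196473691726134
scene tall [ 233  349   38   48 1452] [251.7176 372.5317] [ 0.652  -0.2578  0.0735] 0.08757523881831264
scene tall [295 350  13  12 121] [301.2975 355.3223] [ 0.6623 -0.1637  0.0418] 0.04687321694279989
scene tall [336 425  43  15 232] [354.7026 430.4569] [ 0.829  -0.2042  0.0715] 0.0868933890178345
```

Request:
send_rows:
  fingers: [0, 0, 0, 0, 0, 0, 0, 0]
  travel:
    - [0, 0, 0]
    - [0, 0, 0]
    - [0, 0, 0]
    - [0, 0, 0]
    - [0, 0, 0]
    - [0, 0, 0]
    - [0, 0, 0]
    - [0, 0, 0]
  angular:
    - [0, 0, -0.128]
    - [0, 0, -0.128]
    - [0, 0, -0.128]
    - [0, 0, -0.128]
    - [0, 0, -0.128]
    - [0, 0, -0.128]
    - [0, 0, -0.128]
    - [0, 0, -0.126]
  newtons: 10

```text
clock: 0.9
position: [0.1515, -0.5024, 0.2373]
orientation: [-0.0, 0.992, -0.125, -0.0]
contact_force: [0.9, 0.0, 0.6]
gripper_width: 0.351
```

Request:
send_rows:
  fingers: [0, 0, 0, 0, 0, 0, 0, 0]
  travel:
    - [0.0134, -0.0347, -0.004]
    - [0.0134, -0.0347, -0.004]
    - [0.0134, -0.0347, -0.004]
    - [0.0134, -0.0347, -0.004]
    - [0.0134, -0.0347, -0.004]
    - [0.0134, -0.0347, -0.004]
    - [0.0134, -0.0347, -0.004]
    - [0.0134, -0.0347, -0.004]
  angular:
    - [0, 0, 0]
    - [0, 0, 0]
    - [0, 0, 0]
    - [0, 0, 0]
    - [0, 0, 0]
    - [0, 0, 0]
    - [0, 0, 0]
    - [0, 0, 0]

```text
clock: 1.7
position: [0.3261, -0.2598, 0.2697]
orientation: [-0.0, 0.992, -0.128, -0.0]
contact_force: [0.3, 0.2, 0.0]
gripper_width: 0.005
```

Request:
send_rows:
  fingers: [0, 0, 0, 0, 0, 0, 0, 0]
  travel:
    - [0.0134, -0.0347, -0.004]
    - [0.0134, -0.0347, -0.004]
    - [0.0134, -0.0347, -0.004]
    - [0.0134, -0.0347, -0.004]
    - [0.0134, -0.0347, -0.004]
    - [0.0134, -0.0347, -0.004]
    - [0.0134, -0.0347, -0.004]
    - [0.0134, -0.0347, -0.004]
  angular:
    - [0, 0, 0]
    - [0, 0, 0]
    - [0, 0, 0]
    - [0, 0, 0]
    - [0, 0, 0]
    - [0, 0, 0]
    - [0, 0, 0]
    - [0, 0, 0]

```text
clock: 2.5
position: [0.5001, -0.0183, 0.3015]
orientation: [0.0, 0.992, -0.128, -0.0]
contact_force: [0.3, -0.5, -0.5]
gripper_width: 0.004
```

```bash
python3 - <<'E'
from h import *
o=manip.get_obs();print(o["position"],o["orientation"],o["joints"])
c=camera_params("wrist");p,d=snapshot("wrist");cv2.imwrite("pics/w1.png",p[:,:,::-1]);np.save("pics/w1_d.npy",d)
import pickle;pickle.dump(c,open("pics/w1.pkl","wb"));print(c,-cv2.Rodrigues(c["rvec"])[0].T@c["tvec"])
E
```

```text
[ 0.50008827 -0.01834598  0.30154895] [ 7.92762163e-05  9.91832948e-01 -1.27543355e-01 -2.99210131e-04] [-1.89817511e-01  2.53222257e-01  1.47198225e+00 -1.97615752e-04
  1.41697561e+00  6.59962547e-02]
{'vertical_fov': 69.4363827561879, 'cx': 319.3407842028438, 'cy': 234.26368625436993, 'k1': -0.032925759529336456, 'rvec': array([-2.85343511,  0.36758544,  0.04808483]), 'tvec': array([-0.48876558,  0.05616167,  0.47996319])} [0.51820065 0.05085719 0.44865601]
```

View pics/w1.png

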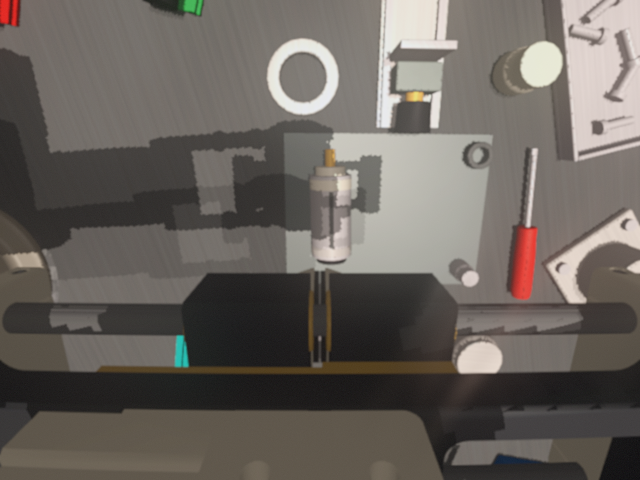

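```bash
python3 - <<'E'
from h import *
t=cv2.imread("pics/w1.png"); cv2.imwrite("pics/w1f.png",crop(t,170,255,470,385,2.6))
cv2.imwrite("pics/w1c.png",crop(t,270,30,500,290,2.3))
d=np.load("pics/w1_d.npy")
for v in (276,285,300,320,340,355,362): print(v,d[v,[200,260,300,312,316,320,324,328,335,380,440]].round(3))
E
```

```text
276 [0.48  0.093 0.09  0.158 0.163 0.164 0.161 0.158 0.091 0.092 0.476]
285 [0.087 0.085 0.085 0.149 0.151 0.164 0.151 0.148 0.085 0.086 0.086]
300 [0.077 0.077 0.078 0.083 0.138 0.165 0.138 0.082 0.078 0.078 0.077]
320 [0.076 0.076 0.076 0.079 0.083 0.084 0.084 0.08  0.075 0.077 0.076]
340 [0.077 0.078 0.078 0.081 0.126 0.509 0.127 0.082 0.076 0.077 0.077]
355 [0.078 0.078 0.079 0.119 0.13  0.515 0.128 0.105 0.078 0.079 0.078]
362 [0.078 0.079 0.079 0.117 0.13  0.518 0.078 0.078 0.079 0.079 0.079]
```

View pics/w1f.png

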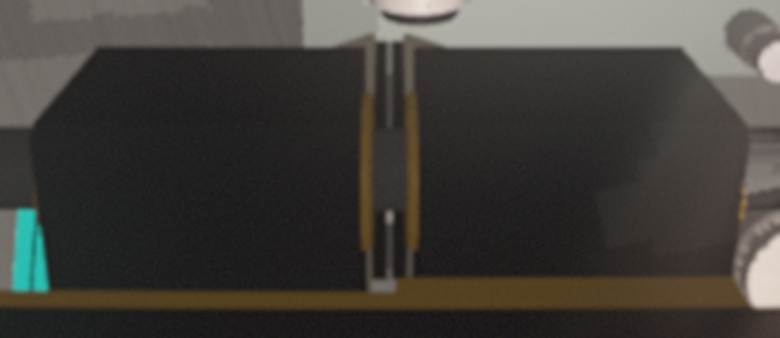

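View pics/w1c.png

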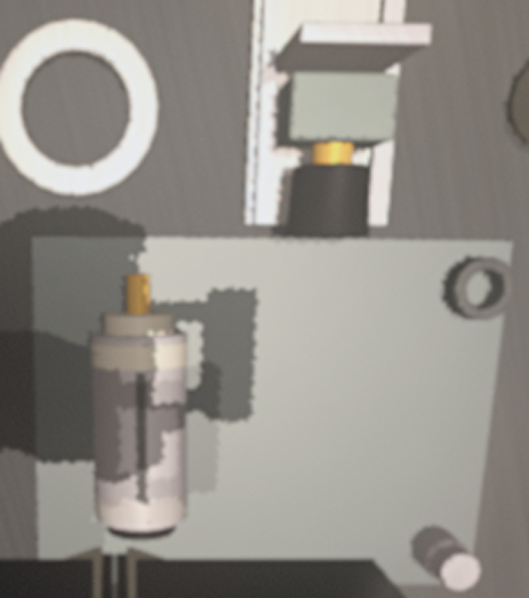

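```bash
python3 - <<'E'
from h import *
import pickle
np.set_printoptions(precision=1,suppress=True,linewidth=200)
c=pickle.load(open("pics/w1.pkl","rb"));d=np.load("pics/w1_d.npy");X=cloud(c,d)
p=np.array([0.5001,-0.0183,0.3015]);y=-.257
R=np.array([[np.cos(y),-np.sin(y),0],[np.sin(y),np.cos(y),0],[0,0,1]])@np.diag([1,-1,-1.])
T=(X-p)@R*1000
for v in (266,268,270,272,274,276,280,290):
    print(v); print(np.c_[np.arange(296,346,3),T[v,296:346:3]].T)
E
```

```text
266
[[296.  299.  302.  305.  308.  311.  314.  317.  320.  323.  326.  329.  332.  335.  338.  341.  344. ]
 [-31.5 -27.3 -23.3 -19.1 -15.  -11.   -6.9  -2.8   1.3   5.4   9.5  13.7  17.7  21.7  25.9  29.9  34.1]
 [ 95.   94.7  94.8  94.4  94.3  94.7  94.9  95.1  94.6  94.9  94.9  95.4  94.6  93.8  94.6  94.4  94.7]
 [298.2 297.5 297.8 296.6 296.5 297.6 298.1 298.6 297.3 298.  298.  299.4 297.3 295.1 297.4 296.8 297.5]]
268
[[296.  299.  302.  305.  308.  311.  314.  317.  320.  323.  326.  329.  332.  335.  338.  341.  344. ]
 [-31.5 -27.4 -23.3 -19.1 -15.1  -3.9  -2.5  -2.8   1.3   5.4   3.3  13.6  17.8  21.8  25.9  30.   34.1]
 [ 97.8  97.7  97.7  97.3  97.9 -11.5 -11.9  97.7  97.4  97.2 -12.   97.5  97.8  97.3  97.2  97.6  97.5]
 [297.8 297.7 297.7 296.5 298.2  10.6   9.6 297.8 296.9 296.5   9.3 297.4 298.1 296.8 296.5 297.4 297.2]]
270
[[296.  299.  302.  305.  308.  311.  314.  317.  320.  323.  326.  329.  332.  335.  338.  341.  344. ]
 [-31.4 -27.4 -23.4  -6.8  -5.3  -3.9  -2.4  -2.8   1.3   5.4   3.3   4.7   6.1  21.9  26.   30.   34.1]
 [ 99.8 100.4 101.  -11.3 -11.8 -12.
[... 1599 characters left out ...]
2.3  -1.    0.4   1.8   3.1   2.6   3.3   4.1   4.8   5.5   6.3]
 [-37.4 -37.5 -37.  -36.9 -36.7 -11.7 -10.1  -9.7  -7.4 -10.3 -11.2 -35.4 -36.5 -36.7 -36.8 -37.2 -36.9]
 [-66.  -66.3 -65.  -64.7 -64.3  -4.9  -1.   -0.    5.4  -1.4  -3.6 -61.3 -63.9 -64.4 -64.6 -65.4 -64.7]]
290
[[296.  299.  302.  305.  308.  311.  314.  317.  320.  323.  326.  329.  332.  335.  338.  341.  344. ]
 [ -5.6  -4.9  -4.1  -3.3  -2.7  -2.1  -2.2  -0.9   0.4   1.6   2.8   2.5   3.1   3.8   4.5   5.2   5.9]
 [-36.9 -36.8 -37.1 -37.6 -36.9 -35.   -9.9  -9.8  -2.4 -10.1 -11.7 -34.5 -36.7 -36.6 -36.4 -37.  -36.9]
 [-70.8 -70.8 -71.5 -72.4 -70.9 -66.9 -11.3 -11.2   5.2 -11.9 -15.4 -65.7 -70.4 -70.2 -69.7 -71.2 -70.8]]
```

```bash
cat > meas.py <<'E'
from h import *
np.set_printoptions(precision=4,suppress=True)
Y=-.257; ex=np.array([np.cos(Y),np.sin(Y),0]); ey=np.array([-np.sin(Y),np.cos(Y),0])
E
python3 - <<'E'
from meas import *
import pickle
cs={"w1":pickle.load(open("pics/w1.pkl","rb")),"top0":camera_params("top"),"scene0":camera_params("scene")}
for n,c in cs.items():
    im=cv2.imread(f"pics/{n}.png"); h=cv2.cvtColor(im,cv2.COLOR_BGR2HSV)
    br=((h[:,:,0]>12)&(h[:,:,0]<32)&(h[:,:,1]>120)&(h[:,:,2]>60)).astype(np.uint8)
    nn,l,st,ce=cv2.connectedComponentsWithStats(br)
    dk=((h[:,:,2]<60)).astype(np.uint8)
    for i in range(1,nn):
        if st[i,4]<15 or st[i,4]>300: continue
        P=plane(c,ce[i],.029)[0]
        if np.linalg.norm(P[:2]-[.58,.03])<.12:
            v,u=np.where(l==i); q=plane(c,np.c_[u,v],.029); 
            print(n,st[i],"ctr mat",P@ex,P@ey,"yext",(q@ey).min(),(q@ey).max(),"xext",(q@ex).min(),(q@ex).max())
E
```

```text
w1 [407  92  17   9 128] ctr mat 0.5968866400628965 0.23006437055322912 yext 0.2256321141054026 0.23438625702910634 xext 0.5883163601880763 0.6066249462653761
w1 [326 150   9  16 127] ctr mat 0.5007605776138448 0.1607979429400226 yext 0.15205860369190702 0.1695141595477879 xext 0.4964588138624027 0.5060377232242155
top0 [302 167   6   9  43] ctr mat 0.5938037750924505 0.22776166771551237 yext 0.22190144115729296 0.23378321134550198 xext 0.5839505042206198 0.6027301746000752
top0 [318 217   9   7  45] ctr mat 0.49830500847138437 0.16066884878471518 yext 0.15225550363970206 0.1695959928446699 xext 0.4921145833192261 0.5045688452361397
scene0 [327 262   8   6  35] ctr mat 0.5017688454067766 0.16395110771309793 yext 0.15697821885760305 0.17155332981233146 xext 0.494721456561543 0.508498905413974
scene0 [381 280   6   9  33] ctr mat 0.5962603844408011 0.23295522993116718 yext 0.22784457126316512 0.23827587543774714 xext 0.585519996620341 0.6080220108425407
```

```bash
python3 - <<'E'
from meas import *
import pickle
c=pickle.load(open("pics/w1.pkl","rb"))
px=lambda x,y:(270+(x+.5)/2.3-.5,30+(y+.5)/2.3-.5)
for a,b,y in ((92.5,187,370),(97,186,500)):
    P=plane(c,[px(a,y),px(b,y),px((a+b)/2,y)],.035); print(P@ex,P@ey)
t=camera_params("top")
px=lambda x,y:(235+(x+.5)/4-.5,125+(y+.5)/4-.5)
# body outline corners in top crop: top edge (425,352)-(580,395), bottom (385,440)-(545,483)
for q in (((425,352),(385,440)),((578,394),(545,483))):
    P=plane(t,[px(*a) for a in q],.032); print(P@ex,P@ey,(P@ex).mean())
o=manip.get_obs()["position"]; print(o@ex,o@ey)
E
```

```text
[0.4774 0.5266 0.502 ] [0.1223 0.1223 0.1223]
[0.4794 0.5278 0.5036] [0.0514 0.0514 0.0514]
[0.5251 0.4723] [0.1249 0.1327] 0.49871357723055065
[0.5259 0.4737] [0.0386 0.0431] 0.49984123558682747
0.4898583270102577 0.11362965190079595
```

Request:
send_rows:
  fingers: [0.48, 0.48, 0.48, 0.48, 0.48, 0.48, 0.48, 0.48]
  travel:
    - [0, 0, 0]
    - [0, 0, 0]
    - [0, 0, 0]
    - [0, 0, 0]
    - [0, 0, 0]
    - [0, 0, 0]
    - [0, 0, 0]
    - [0, 0, 0]
  angular:
    - [0, 0, 0.147]
    - [0, 0, 0.147]
    - [0, 0, 0.147]
    - [0, 0, 0.147]
    - [0, 0, 0.147]
    - [0, 0, 0.147]
    - [0, 0, 0.147]
    - [0, 0, 0.147]

```text
clock: 3.35
position: [0.4992, -0.02, 0.3013]
orientation: [0.0, 0.752, -0.659, -0.0]
contact_force: [0.7, -0.2, 0.1]
gripper_width: 0.48
```

Request:
send_rows:
  fingers: [0.48, 0.48, 0.48, 0.48, 0.48, 0.48, 0.48, 0.48]
  travel:
    - [0, 0, 0.04]
    - [0, 0, 0.04]
    - [0, 0, 0.04]
    - [0.016, -0.002, 0.035]
    - [0.016, -0.002, 0.035]
    - [0, 0, 0.02]
    - [0, 0, 0.015]
    - [0, 0, 0]
  angular:
    - [0, 0, 0.131]
    - [0, 0, 0.131]
    - [0, 0, 0.132]
    - [0, 0, 0]
    - [0, 0, 0]
    - [0, 0, 0]
    - [0, 0, 0]
    - [0, 0, 0]

```text
clock: 4.15
position: [0.4936, -0.0517, 0.0746]
orientation: [-0.002, -0.611, 0.791, 0.002]
contact_force: [-0.8, -0.4, -0.1]
gripper_width: 0.481
```

```bash
cat > st.py <<'E'
from meas import *
import sys
o=manip.get_obs();p=o["position"];print("mat xy",p@ex,p@ey,"z",p[2],"F",o["contact_force"],"w",o["gripper_width"],"t",o["clock"])
for n in sys.argv[1:]:
    cam,name=n.split(":"); im,d=snapshot(cam); cv2.imwrite(f"pics/{name}.png",im[:,:,::-1])
E
python3 st.py wrist:w2 scene:s2
```

```text
mat xy 0.49053589128379366 0.07542753454439773 z 0.07456977427815767 F [-0.8009 -0.4035 -0.0958] w 0.48113103766605897 t 4.15
```

View pics/s2.png

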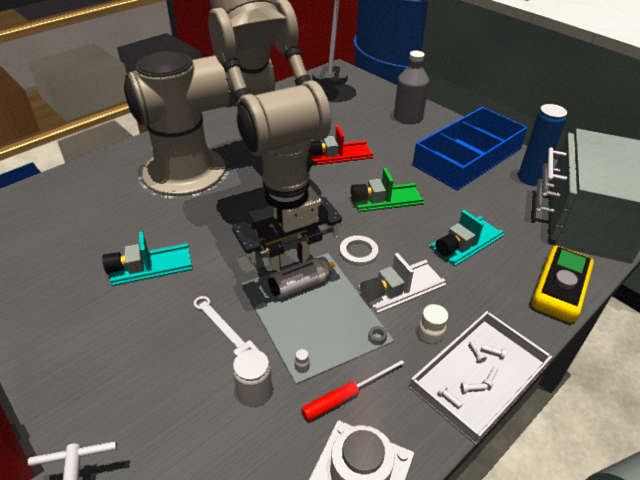

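View pics/w2.png

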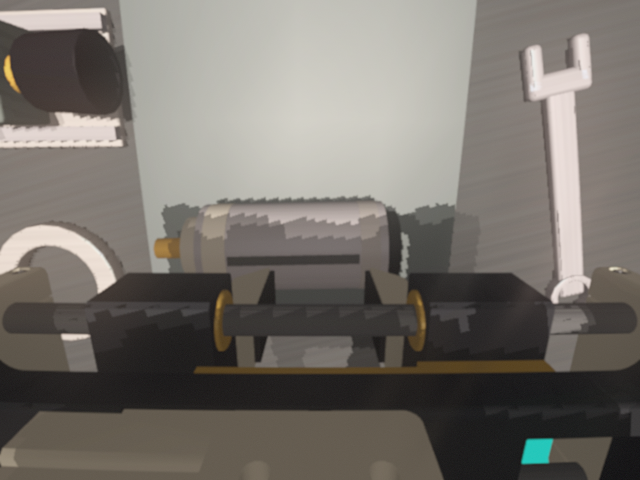

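Request:
send_rows:
  fingers: [0.48, 0.48, 0.48, 0.48, 0.48, 0.48, 0.48, 0.48]
  travel:
    - [-0.008, -0.003, 0]
    - [0, 0, 0.003]
    - [0, 0, 0.003]
    - [0, 0, 0.002]
    - [0, 0, 0.001]
    - [0, 0, 0.001]
    - [0, 0, 0.0005]
    - [0, 0, 0]
  angular:
    - [0, 0, 0]
    - [0, 0, 0]
    - [0, 0, 0]
    - [0, 0, 0]
    - [0, 0, 0]
    - [0, 0, 0]
    - [0, 0, 0]
    - [0, 0, 0]

```text
clock: 5.05
position: [0.5002, -0.0449, 0.0661]
orientation: [-0.0, -0.611, 0.791, 0.0]
contact_force: [-1.0, -1.5, -0.3]
gripper_width: 0.482
```

```bash
python3 st.py
```

```text
mat xy 0.49520927046570806 0.08371215448622485 z 0.06613441054743319 F [-1.0307 -1.4756 -0.3322] w 0.48218483980268395 t 5.05
```

Request:
send_rows:
  fingers: [0.48, 0.48, 0.48, 0.48, 0.48, 0.48, 0.48, 0.48]
  travel:
    - [0, 0, 0.0005]
    - [0, 0, 0.0005]
    - [0, 0, 0.0005]
    - [0, 0, 0]
    - [0, 0, 0]
    - [0, 0, 0]
    - [0, 0, 0]
    - [0, 0, 0]
  angular:
    - [0, 0, 0]
    - [0, 0, 0]
    - [0, 0, 0]
    - [0, 0, 0]
    - [0, 0, 0]
    - [0, 0, 0]
    - [0, 0, 0]
    - [0, 0, 0]

```text
clock: 5.85
position: [0.5006, -0.045, 0.0651]
orientation: [0.0, -0.611, 0.791, -0.0]
contact_force: [0.8, -0.3, 5.2]
gripper_width: 0.477
```

```bash
python3 st.py
```

```text
mat xy 0.4956265602028156 0.08376070310988097 z 0.06506572346136465 F [ 0.7735 -0.2874  5.1986] w 0.4773785117097923 t 5.85
```

Request:
send_rows:
  fingers: [0.48, 0.48, 0.48, 0.48, 0.48, 0.48, 0.48, 0.48]
  travel:
    - [0, -0.002, 0]
    - [0, -0.005, 0]
    - [0, -0.006, 0]
    - [0, -0.006, 0]
    - [0, -0.006, 0]
    - [0, -0.003, 0]
    - [0, 0, 0]
    - [0, 0, 0]
  angular:
    - [0, 0, 0]
    - [0, 0, 0]
    - [0, 0, 0]
    - [0, 0, 0]
    - [0, 0, 0]
    - [0, 0, 0]
    - [0, 0, 0]
    - [0, 0, 0]

```text
clock: 6.65
position: [0.5279, -0.0516, 0.0651]
orientation: [0.001, -0.611, 0.791, -0.0]
contact_force: [0.9, 1.6, 5.4]
gripper_width: 0.479
```

```bash
python3 st.py wrist:w3
```

```text
mat xy 0.5236700677860661 0.0842658355521294 z 0.06508857734298248 F [0.8701 1.5746 5.4498] w 0.4788948261705213 t 6.65
```

View pics/w3.png

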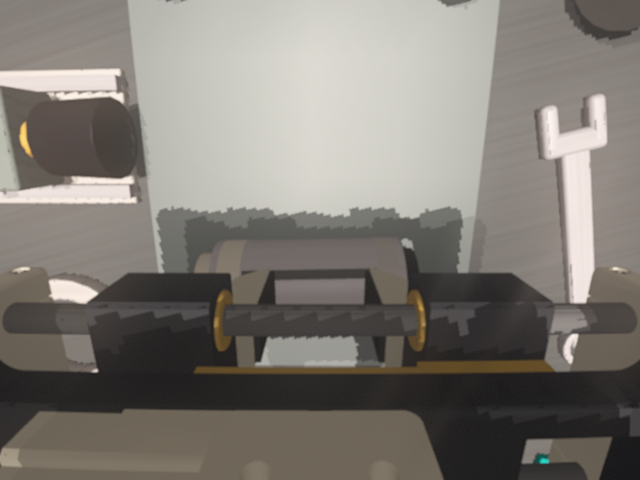

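Request:
send_rows:
  fingers: [0.48, 0.48, 0.48, 0.48, 0.48, 0.48, 0.48, 0.48]
  travel:
    - [0, 0, -0.006]
    - [0, 0.008, 0]
    - [0, 0.008, 0]
    - [0, 0, 0]
    - [0, 0, 0.003]
    - [0, 0, 0.002]
    - [0, 0, 0.001]
    - [0, 0, 0]
  angular:
    - [0, 0, 0]
    - [0, 0, 0]
    - [0, 0, 0]
    - [0, 0, 0]
    - [0, 0, 0]
    - [0, 0, 0]
    - [0, 0, 0]
    - [0, 0, 0]

```text
clock: 7.5
position: [0.5127, -0.0481, 0.0651]
orientation: [0.001, -0.611, 0.791, -0.001]
contact_force: [0.6, -1.4, 4.4]
gripper_width: 0.479
```

```bash
python3 st.py
```

```text
mat xy 0.5081073188071831 0.08378180555206738 z 0.06511090302417945 F [ 0.6402 -1.3938  4.4127] w 0.4790245712173779 t 7.5
```

Contact is good. Second stroke, 32 mm of tool travel.

Request:
send_rows:
  fingers: [0.48, 0.48, 0.48, 0.48, 0.48, 0.48, 0.48, 0.48]
  travel:
    - [0, -0.002, 0]
    - [0, -0.005, 0]
    - [0, -0.007, 0]
    - [0, -0.007, 0]
    - [0, -0.007, 0]
    - [0, -0.004, 0]
    - [0, 0, 0]
    - [0, 0, 0]
  angular:
    - [0, 0, 0]
    - [0, 0, 0]
    - [0, 0, 0]
    - [0, 0, 0]
    - [0, 0, 0]
    - [0, 0, 0]
    - [0, 0, 0]
    - [0, 0, 0]

```text
clock: 8.3
position: [0.5439, -0.0557, 0.0651]
orientation: [0.001, -0.611, 0.791, -0.0]
contact_force: [0.2, 1.8, 6.6]
gripper_width: 0.482
```

```bash
python3 st.py wrist:w4 top:t4
```

```text
mat xy 0.5401676460339455 0.0843260328096389 z 0.06508139689195636 F [0.2423 1.7574 6.6103] w 0.4816341432397117 t 8.3
```

View pics/w4.png

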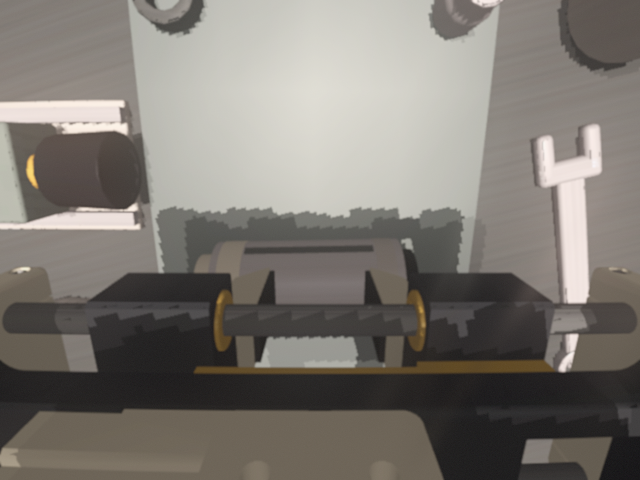

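View pics/t4.png

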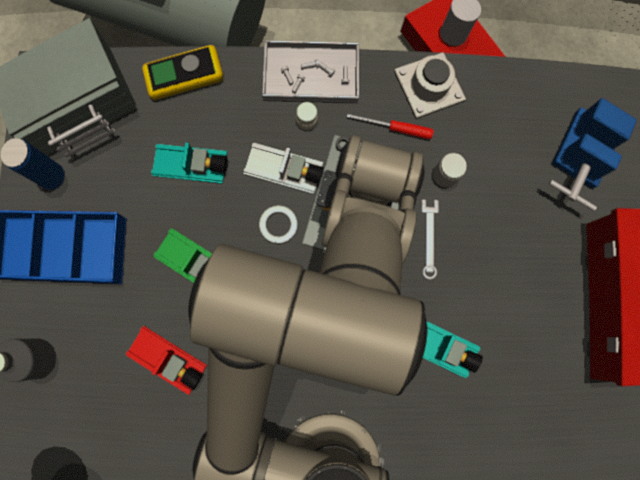

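Request:
send_rows:
  fingers: [0.48, 0.48, 0.48, 0.48, 0.48, 0.48, 0.48, 0.48]
  travel:
    - [0, 0, -0.006]
    - [0, 0.008, 0]
    - [0, 0.008, 0]
    - [0, 0, 0]
    - [0, 0, 0.003]
    - [0, 0, 0.002]
    - [0, 0, 0.001]
    - [0, 0, 0]
  angular:
    - [0, 0, 0]
    - [0, 0, 0]
    - [0, 0, 0]
    - [0, 0, 0]
    - [0, 0, 0]
    - [0, 0, 0]
    - [0, 0, 0]
    - [0, 0, 0]

```text
clock: 9.2
position: [0.5282, -0.0522, 0.0651]
orientation: [0.001, -0.611, 0.791, -0.001]
contact_force: [-0.1, 0.8, 3.5]
gripper_width: 0.481
```

Request:
send_rows:
  fingers: [0.48, 0.48, 0.48, 0.48, 0.48, 0.48, 0.48, 0.48]
  travel:
    - [0, -0.002, 0]
    - [0, -0.005, 0]
    - [0, -0.007, 0]
    - [0, -0.007, 0]
    - [0, -0.007, 0]
    - [0, -0.004, 0]
    - [0, 0, 0]
    - [0, 0, 0]
  angular:
    - [0, 0, 0]
    - [0, 0, 0]
    - [0, 0, 0]
    - [0, 0, 0]
    - [0, 0, 0]
    - [0, 0, 0]
    - [0, 0, 0]
    - [0, 0, 0]

```text
clock: 10.0
position: [0.5592, -0.0598, 0.0651]
orientation: [0.001, -0.611, 0.791, -0.0]
contact_force: [-0.0, 3.2, 5.8]
gripper_width: 0.48
```

```bash
python3 st.py
```

```text
mat xy 0.5560660894537113 0.08434733599393703 z 0.06507568563186751 F [-0.0232  3.2198  5.847 ] w 0.4800547464181007 t 10.0
```

Request:
send_rows:
  fingers: [0.48, 0.48, 0.48, 0.48, 0.48, 0.48, 0.48, 0.48]
  travel:
    - [0, 0, -0.006]
    - [0, 0.008, 0]
    - [0, 0.008, 0]
    - [0, 0, 0]
    - [0, 0, 0.003]
    - [0, 0, 0.002]
    - [0, 0, 0.001]
    - [0, 0, 0]
  angular:
    - [0, 0, 0]
    - [0, 0, 0]
    - [0, 0, 0]
    - [0, 0, 0]
    - [0, 0, 0]
    - [0, 0, 0]
    - [0, 0, 0]
    - [0, 0, 0]

```text
clock: 10.8
position: [0.5436, -0.0562, 0.0651]
orientation: [0.0, -0.611, 0.791, -0.001]
contact_force: [0.2, 0.6, 3.5]
gripper_width: 0.481
```

Request:
send_rows:
  fingers: [0.48, 0.48, 0.48, 0.48, 0.48, 0.48, 0.48, 0.48]
  travel:
    - [0, -0.002, 0]
    - [0, -0.005, 0]
    - [0, -0.007, 0]
    - [0, -0.007, 0]
    - [0, -0.007, 0]
    - [0, -0.004, 0]
    - [0, 0, 0]
    - [0, 0, 0]
  angular:
    - [0, 0, 0]
    - [0, 0, 0]
    - [0, 0, 0]
    - [0, 0, 0]
    - [0, 0, 0]
    - [0, 0, 0]
    - [0, 0, 0]
    - [0, 0, 0]

```text
clock: 11.6
position: [0.5746, -0.0638, 0.0651]
orientation: [0.001, -0.611, 0.791, -0.0]
contact_force: [0.8, 2.5, 5.5]
gripper_width: 0.476
```

```bash
python3 st.py wrist:w6
```

```text
mat xy 0.5719830180976011 0.08435526543825715 z 0.06507288531020099 F [0.7922 2.5077 5.4708] w 0.476169218475719 t 11.6
```

View pics/w6.png

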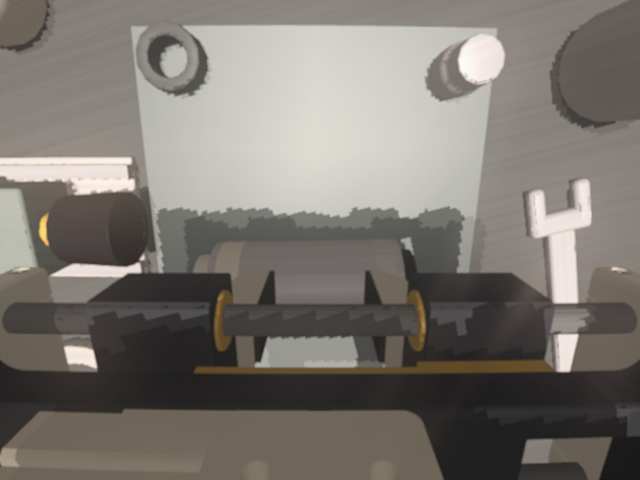

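Request:
send_rows:
  fingers: [0.48, 0.48, 0.48, 0.48, 0.48, 0.48, 0.48, 0.48]
  travel:
    - [0, 0, -0.006]
    - [0, 0.008, 0]
    - [0, 0.008, 0]
    - [0, 0, 0]
    - [0, 0, 0.003]
    - [0, 0, 0.002]
    - [0, 0, 0.001]
    - [0, 0, 0]
  angular:
    - [0, 0, 0]
    - [0, 0, 0]
    - [0, 0, 0]
    - [0, 0, 0]
    - [0, 0, 0]
    - [0, 0, 0]
    - [0, 0, 0]
    - [0, 0, 0]

```text
clock: 12.45
position: [0.5591, -0.0603, 0.0651]
orientation: [0.0, -0.611, 0.791, -0.001]
contact_force: [0.0, 0.4, 3.9]
gripper_width: 0.484
```

Request:
send_rows:
  fingers: [0.48, 0.48, 0.48, 0.48, 0.48, 0.48, 0.48, 0.48]
  travel:
    - [0, -0.002, 0]
    - [0, -0.005, 0]
    - [0, -0.007, 0]
    - [0, -0.007, 0]
    - [0, -0.007, 0]
    - [0, -0.004, 0]
    - [0, 0, 0]
    - [0, 0, 0]
  angular:
    - [0, 0, 0]
    - [0, 0, 0]
    - [0, 0, 0]
    - [0, 0, 0]
    - [0, 0, 0]
    - [0, 0, 0]
    - [0, 0, 0]
    - [0, 0, 0]

```text
clock: 13.25
position: [0.5902, -0.0678, 0.0651]
orientation: [0.001, -0.611, 0.791, -0.0]
contact_force: [1.0, 1.4, 5.7]
gripper_width: 0.48
```

Request:
send_rows:
  fingers: [0.48, 0.48, 0.48, 0.48, 0.48, 0.48, 0.48, 0.48]
  travel:
    - [0, 0, -0.006]
    - [0, 0, -0.014]
    - [0, 0.02, -0.02]
    - [0, 0.03, -0.01]
    - [0, 0.02, 0]
    - [0, 0, 0]
    - [0, 0, 0]
    - [0, 0, 0]
  angular:
    - [0, 0, 0]
    - [0, 0, 0]
    - [0, 0, 0]
    - [0, 0, 0]
    - [0, 0, 0]
    - [0, 0, 0]
    - [0, 0, 0]
    - [0, 0, 0]

```text
clock: 14.05
position: [0.5227, -0.0508, 0.115]
orientation: [0.0, -0.611, 0.791, -0.001]
contact_force: [0.3, -0.3, -0.3]
gripper_width: 0.473
```

```bash
cat > out.py <<'E'
from meas import *
import sys
np.set_printoptions(suppress=True,precision=4)
n=sys.argv[1]; zs=.029
c=camera_params("wrist"); im,_=snapshot("wrist"); im=im[:,:,::-1].copy(); cv2.imwrite(f"pics/{n}.png",im)
o=manip.get_obs();p=o["position"];print("mat xy",p@ex,p@ey,"z",p[2],"t",o["clock"])
h=cv2.cvtColor(im,cv2.COLOR_BGR2HSV)
br=((h[:,:,0]>10)&(h[:,:,0]<32)&(h[:,:,1]>120)&(h[:,:,2]>60)).astype(np.uint8)
nn,l,st,ce=cv2.connectedComponentsWithStats(br)
for i in range(1,nn):
    if st[i,4]<20 or ce[i,1]>330: continue
    v,u=np.where(l==i); q=plane(c,np.c_[u,v],zs)
    print(st[i],ce[i],"x",(q@ex).min(),(q@ex).max(),(q@ex).mean(),"y",(q@ey).min(),(q@ey).max())
E
python3 out.py w7
```

```text
mat xy 0.5182939092491092 0.08370003547502643 z 0.1147535271822021 t 14.1
[ 82 116  13  30 236] [ 87.1992 130.5508] x 0.5869756911497553 0.6053791341339301 0.5962244328678232 y 0.23384395087951265 0.24086290328466298
[184 152  24  16 355] [195.7099 159.5014] x 0.5722090870948002 0.5820193412467379 0.5771266545747104 y 0.1592177555417671 0.17431449786007322
[213 290  19  61 640] [220.8078 320.3   ] x 0.4332240684888191 0.48358700096318225 0.458589288055735 y 0.14952315363267374 0.1648744876888843
[407 290  19  61 609] [417.6929 320.5123] x 0.4334791462464129 0.4837947296994989 0.4586376373631797 y 0.003918555099868389 0.019795601874023516
```

View pics/w7.png

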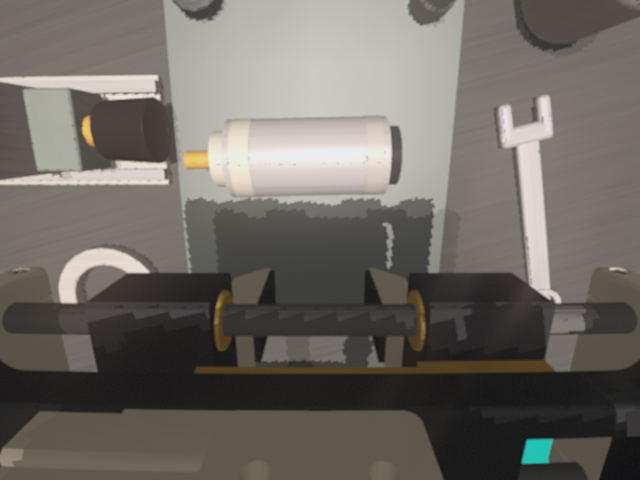

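```bash
python3 - <<'E'
from meas import *
im=cv2.imread("pics/w7.png"); cv2.imwrite("pics/w7c.png",crop(im,70,80,270,220,4))
c=camera_params("wrist")
np.save("pics/w7c.npy",np.r_[c["rvec"],c["tvec"]])
E
```

```text
(no output)
```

View pics/w7c.png

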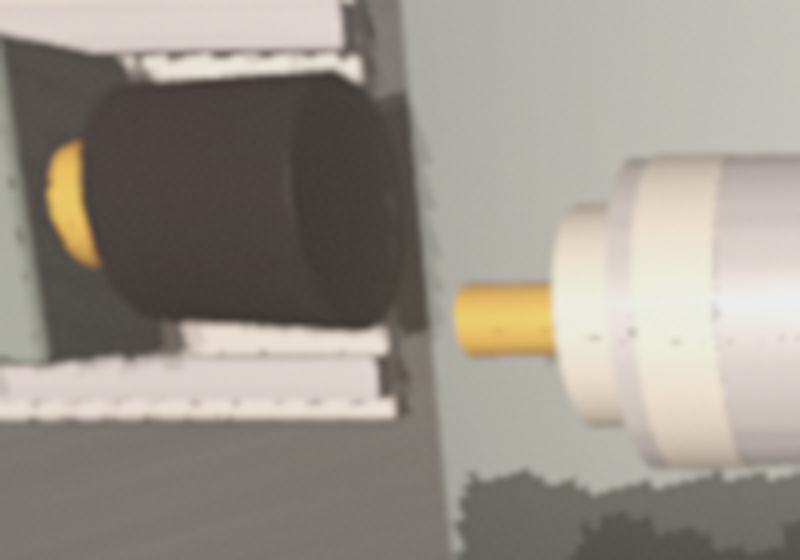

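```bash
python3 - <<'E'
from meas import *
c=camera_params("wrist")
P=plane(c,[(157.3,129.8),(185.3,159.6)],.029); print(P@ex,P@ey)
im=cv2.imread("pics/w7.png")
g=lambda x,y:(70+(x+.5)/4-.5,80+(y+.5)/4-.5)
# mouth rim topmost/bottommost and outlet edges
P=plane(c,[g(325,73),g(375,328)],.029); print("rim",P@ex,P@ey)
P=plane(c,[(240,118),(240,194.5),(385,116.5),(385,193)],.033); print("body",P@ex,P@ey)
E
```

```text
[0.5961 0.5769] [0.1901 0.1734]
rim [0.6157 0.5757] [0.1921 0.1883]
body [0.6028 0.5542 0.6038 0.5554] [0.1347 0.1374 0.0433 0.041 ]
```

Request:
send_rows:
  fingers: [0.48, 0.48, 0.48, 0.48, 0.48, 0.48, 0.48, 0.48]
  travel:
    - [0, -0.02, 0]
    - [0, -0.03, 0.01]
    - [0, -0.0055, 0.02]
    - [0, 0, 0.013]
    - [0, 0, 0.004]
    - [0, 0, 0.002]
    - [0, 0, 0.001]
    - [0, 0, 0]
  angular:
    - [0, 0, 0]
    - [0, 0, 0]
    - [0, 0, 0]
    - [0, 0, 0]
    - [0, 0, 0]
    - [0, 0, 0]
    - [0, 0, 0]
    - [0, 0, 0]

```text
clock: 14.9
position: [0.5754, -0.0644, 0.0654]
orientation: [0.0, -0.611, 0.791, -0.0]
contact_force: [0.2, -1.0, -0.5]
gripper_width: 0.478
```

```bash
python3 st.py
```

```text
mat xy 0.5729099965910448 0.08397719503393292 z 0.0654484616965148 F [ 0.2192 -1.0179 -0.4731] w 0.47809228691065986 t 14.9
```

Request:
send_rows:
  fingers: [0.48, 0.48, 0.48, 0.48, 0.48, 0.48, 0.48, 0.48]
  travel:
    - [0, 0, 0.0005]
    - [0, 0, 0.0003]
    - [0, -0.002, 0]
    - [0, -0.005, 0]
    - [0, -0.006, 0]
    - [0, -0.004, 0]
    - [0, -0.002, 0]
    - [0, 0, 0]
  angular:
    - [0, 0, 0]
    - [0, 0, 0]
    - [0, 0, 0]
    - [0, 0, 0]
    - [0, 0, 0]
    - [0, 0, 0]
    - [0, 0, 0]
    - [0, 0, 0]

```text
clock: 15.7
position: [0.5948, -0.0691, 0.0651]
orientation: [0.001, -0.611, 0.791, -0.001]
contact_force: [0.7, 0.8, 6.3]
gripper_width: 0.479
```

```bash
python3 st.py
```

```text
mat xy 0.5928225093394913 0.08432573749944285 z 0.06507775513119722 F [0.6604 0.824  6.2731] w 0.47919574901963885 t 15.7
```

Request:
send_rows:
  fingers: [0.48, 0.48, 0.48, 0.48, 0.48, 0.48, 0.48, 0.48]
  travel:
    - [0, 0, -0.006]
    - [0, 0.005, 0]
    - [0, 0.0045, 0]
    - [0, 0, 0]
    - [0, 0, 0.003]
    - [0, 0, 0.002]
    - [0, 0, 0.001]
    - [0, 0, 0]
  angular:
    - [0, 0, 0]
    - [0, 0, 0]
    - [0, 0, 0]
    - [0, 0, 0]
    - [0, 0, 0]
    - [0, 0, 0]
    - [0, 0, 0]
    - [0, 0, 0]

```text
clock: 16.5
position: [0.5858, -0.0672, 0.065]
orientation: [0.001, -0.611, 0.791, -0.001]
contact_force: [-0.2, -0.4, 7.9]
gripper_width: 0.481
```

Request:
send_rows:
  fingers: [0.48, 0.48, 0.48, 0.48, 0.48, 0.48, 0.48, 0.48]
  travel:
    - [0, -0.002, 0]
    - [0, -0.004, 0]
    - [0, -0.0045, 0]
    - [0, -0.004, 0]
    - [0, -0.003, 0]
    - [0, -0.001, 0]
    - [0, 0, 0]
    - [0, 0, 0]
  angular:
    - [0, 0, 0]
    - [0, 0, 0]
    - [0, 0, 0]
    - [0, 0, 0]
    - [0, 0, 0]
    - [0, 0, 0]
    - [0, 0, 0]
    - [0, 0, 0]

```text
clock: 17.3
position: [0.6037, -0.0715, 0.0651]
orientation: [0.001, -0.611, 0.791, -0.001]
contact_force: [-0.1, 0.7, 8.1]
gripper_width: 0.482
```

Request:
send_rows:
  fingers: [0.48, 0.48, 0.48, 0.48, 0.48, 0.48, 0.48, 0.48]
  travel:
    - [0, 0, -0.006]
    - [0, 0, -0.014]
    - [0, 0.02, -0.02]
    - [0, 0.03, -0.01]
    - [0, 0.02, 0]
    - [0, 0, 0]
    - [0, 0, 0]
    - [0, 0, 0]
  angular:
    - [0, 0, 0]
    - [0, 0, 0]
    - [0, 0, 0]
    - [0, 0, 0]
    - [0, 0, 0]
    - [0, 0, 0]
    - [0, 0, 0]
    - [0, 0, 0]

```text
clock: 18.1
position: [0.5357, -0.0542, 0.1142]
orientation: [0.0, -0.611, 0.791, -0.001]
contact_force: [-0.3, 0.3, -0.4]
gripper_width: 0.48
```

```bash
python3 out.py w8; python3 -c "
import cv2;from h import crop
cv2.imwrite('pics/w8c.png',crop(cv2.imread('pics/w8.png'),60,70,260,220,4))"
```

```text
mat xy 0.5317732381837871 0.0837471352114582 z 0.11392686241476783 t 18.15
[ 85 137  11  30 221] [ 89.7104 151.6606] x 0.5867922517459496 0.6056051091894631 0.5961755727281963 y 0.23401627771210176 0.24067189067604802
[183 143  23  17 364] [193.8049 150.7857] x 0.5909659528613813 0.60128160055676 0.5962763452058452 y 0.15982091296190679 0.1745320232844604
[214 290  18  61 627] [220.9219 320.3461] x 0.4472595834064396 0.497445009219584 0.47249481018867046 y 0.14934543173373419 0.16464225058539944
[407 290  19  61 604] [417.793  320.7616] x 0.44751897410612235 0.49765333599906 0.47238638437993763 y 0.0042557490195869055 0.020076693019158463
```

View pics/w8c.png

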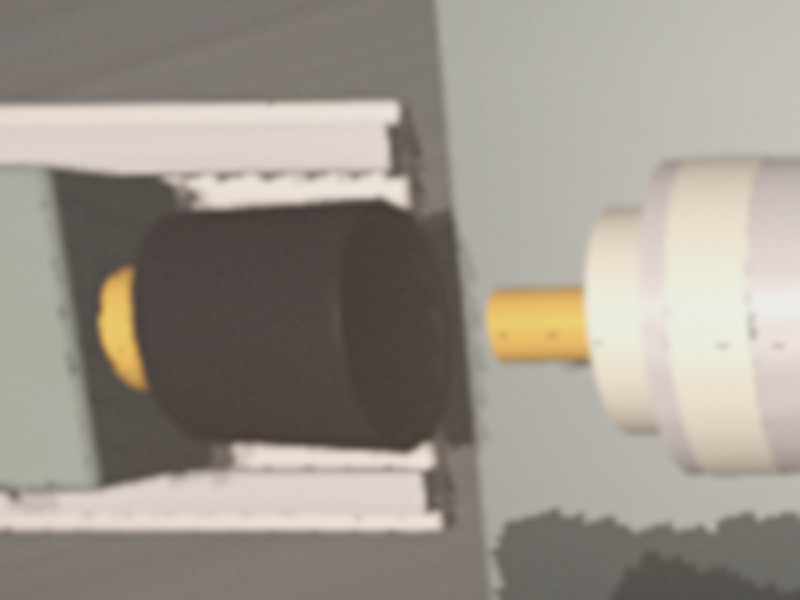

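```bash
python3 - <<'E'
from meas import *
import pickle
t=camera_params("top"); g=lambda x,y:(235+(x+.5)/4-.5,125+(y+.5)/4-.5)
P=plane(t,[g(205,92),g(219,95),g(178,190),g(192,194)],.074);print("top",P@ex,P@ey)
c=pickle.load(open("pics/w1.pkl","rb")); g=lambda x,y:(270+(x+.5)/2.3-.5,30+(y+.5)/2.3-.5)
P=plane(c,[g(305,24),g(431,26),g(300,41),g(431,42)],.074);print("w1",P@ex,P@ey)
s=camera_params("scene"); g=lambda x,y:(240+(x+.5)/3.8-.5,230+(y+.5)/3.8-.5)
P=plane(s,[g(600,86),g(659,152),g(588,92),g(645,160)],.074);print("scene",P@ex,P@ey)
for n in("top","scene"):
    X=np.load(f"pics/{n}0_X.npy"); m=(X[:,:,2]>.062)&(X[:,:,2]<.08); q=X[m]; a=q@ex;b=q@ey
    k=(abs(a-.596)<.05)&(b>.2)&(b<.32); print(n,a[k].min(),a[k].max(),np.percentile(b[k],[2,50,98]))
o=manip.get_obs()["position"]; print(o@ex,o@ey,o[2])
E
```

```text
top [0.6208 0.6213 0.5646 0.5646] [0.2766 0.2689 0.275  0.2672]
w1 [0.5701 0.6245 0.5683 0.625 ] [0.2766 0.2765 0.2699 0.2702]
scene [0.5706 0.624  0.5716 0.6254] [0.2756 0.2756 0.2676 0.2661]
top 0.5657495926696584 0.6228981017461409 [0.2679 0.2714 0.2757]
scene 0.5699691138842482 0.627089757957176 [0.2669 0.2697 0.2759]
0.5317732381837871 0.0837471352114582 0.11392686241476783
```

Outlet and cup axes agree to about 0.1 mm (outlet (194,151), coupling brass (90,152)). The canister is at rest and the coupling is still back. Now I go behind the plate.

Request:
send_rows:
  fingers: [0, 0, 0, 0, 0, 0, 0, 0]
  travel:
    - [0, 0, -0.043]
    - [0, 0, -0.043]
    - [-0.0381, -0.0107, 0]
    - [-0.0381, -0.0107, 0]
    - [-0.0381, -0.0107, 0]
    - [-0.0381, -0.0107, 0]
    - [-0.0381, -0.0107, 0]
    - [-0.0381, -0.0107, 0]
  angular:
    - [0, 0, 0]
    - [0, 0, 0]
    - [0, 0, 0]
    - [0, 0, 0]
    - [0, 0, 0]
    - [0, 0, 0]
    - [0, 0, 0]
    - [0, 0, 0]

```text
clock: 18.95
position: [0.6556, 0.1526, 0.1994]
orientation: [-0.0, -0.611, 0.791, -0.0]
contact_force: [0.5, -1.0, -0.1]
gripper_width: 0.005
```

Request:
send_rows:
  fingers: [0, 0, 0, 0, 0, 0, 0, 0]
  travel:
    - [0, 0, 0]
    - [0, 0, 0]
    - [0, 0, 0]
    - [0, 0, 0]
    - [0, 0, 0]
    - [0, 0, 0]
    - [0, 0, 0]
    - [0, 0, 0]
  angular:
    - [0, 0, -0.14]
    - [0, 0, -0.14]
    - [0, 0, -0.14]
    - [0, 0, -0.14]
    - [0, 0, -0.14]
    - [0, 0, -0.14]
    - [0, 0, -0.14]
    - [0, 0, -0.14]

```text
clock: 19.75
position: [0.655, 0.1511, 0.1992]
orientation: [0.0, 0.939, -0.343, -0.0]
contact_force: [-0.6, 0.3, -0.3]
gripper_width: 0.003
```

Request:
send_rows:
  fingers: [0, 0, 0, 0, 0, 0, 0, 0]
  travel:
    - [0, 0, 0]
    - [0, 0, 0]
    - [0, 0, 0]
    - [0, 0, 0]
    - [0, 0, 0]
    - [0, 0, 0]
    - [0, 0, 0]
    - [0, 0, 0]
  angular:
    - [0, 0, -0.14]
    - [0, 0, -0.14]
    - [0, 0, -0.14]
    - [0, 0, -0.03]
    - [0, 0, 0]
    - [0, 0, 0]
    - [0, 0, 0]
    - [0, 0, 0]

```text
clock: 20.55
position: [0.6545, 0.1512, 0.1998]
orientation: [0.0, 0.992, -0.128, -0.0]
contact_force: [-0.5, -0.0, 0.1]
gripper_width: 0.001
```

```bash
python3 st.py scene:s9 top:t9
```

```text
mat xy 0.5945400790145265 0.31259727954498795 z 0.1998291686420928 F [-0.4855 -0.0034  0.0596] w 0.0009141900855944866 t 20.55
```

View pics/s9.png

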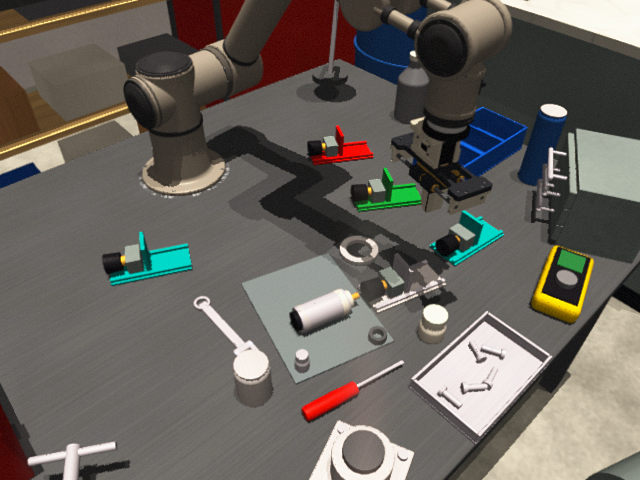

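Request:
send_rows:
  fingers: [0, 0, 0, 0, 0, 0, 0, 0]
  travel:
    - [0, 0, 0.04]
    - [0, 0, 0.04]
    - [0, 0, 0.035]
    - [0, 0, 0.025]
    - [0, 0, 0.01]
    - [0, 0, 0]
    - [0, 0.008, 0]
    - [0, 0.008, 0]
  angular:
    - [0, 0, 0]
    - [0, 0, 0]
    - [0, 0, 0]
    - [0, 0, 0]
    - [0, 0, 0]
    - [0, 0, 0]
    - [0, 0, 0]
    - [0, 0, 0]

```text
clock: 21.45
position: [0.6514, 0.1353, 0.0518]
orientation: [-0.0, 0.992, -0.127, 0.002]
contact_force: [0.3, 0.5, 0.1]
gripper_width: 0.004
```

```bash
python3 st.py scene:s10; python3 -c "
import cv2;from h import crop
cv2.imwrite('pics/s10c.png',crop(cv2.imread('pics/s10.png'),300,170,500,320,4))"
```

```text
mat xy 0.595584795496978 0.29642384793258636 z 0.05184729660966194 F [0.2733 0.5122 0.1195] w 0.0037301535322121987 t 21.45
```

View pics/s10c.png

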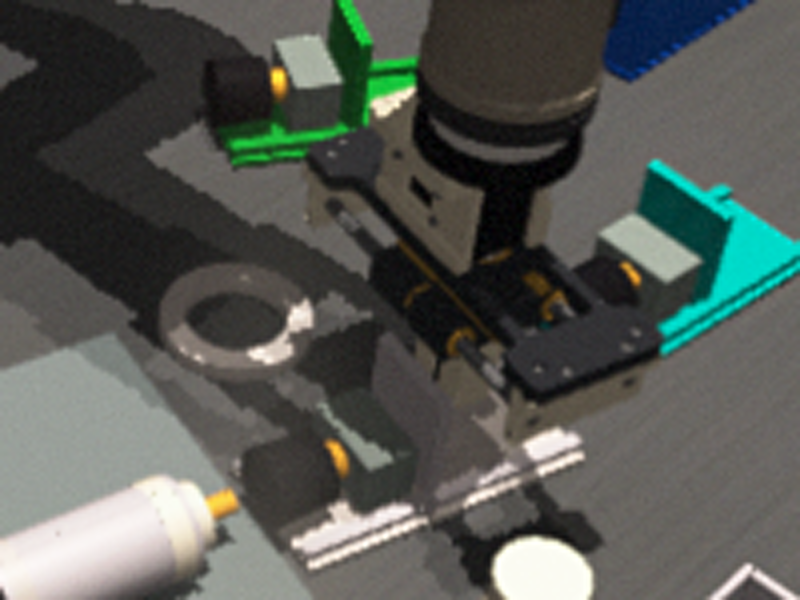

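Request:
send_rows:
  fingers: [0, 0, 0, 0, 0, 0, 0, 0]
  travel:
    - [0, 0.004, 0]
    - [0, 0.004, 0]
    - [0, 0.004, 0]
    - [0, 0.005, 0]
    - [0, 0.005, 0]
    - [0, 0.005, 0]
    - [0, 0.003, 0]
    - [0, 0, 0]
  angular:
    - [0, 0, 0]
    - [0, 0, 0]
    - [0, 0, 0]
    - [0, 0, 0]
    - [0, 0, 0]
    - [0, 0, 0]
    - [0, 0, 0]
    - [0, 0, 0]

```text
clock: 22.3
position: [0.6425, 0.1059, 0.0497]
orientation: [0.0, 0.992, -0.128, -0.0]
contact_force: [0.8, -0.6, 0.8]
gripper_width: 0.006
```

```bash
python3 st.py
```

```text
mat xy 0.5944966674768777 0.2657495436818339 z 0.04971273722744615 F [ 0.8366 -0.6127  0.8177] w 0.005800433407932127 t 22.3
```

Request:
send_rows:
  fingers: [0, 0, 0, 0, 0, 0, 0, 0]
  travel:
    - [0, 0.003, 0]
    - [0, 0.003, 0]
    - [0, 0.003, 0]
    - [0, 0.003, 0]
    - [0, 0.002, 0]
    - [0, 0.001, 0]
    - [0, 0.001, 0]
    - [0, 0.001, 0]
  angular:
    - [0, 0, 0]
    - [0, 0, 0]
    - [0, 0, 0]
    - [0, 0, 0]
    - [0, 0, 0]
    - [0, 0, 0]
    - [0, 0, 0]
    - [0, 0, 0]

```text
clock: 23.1
position: [0.6383, 0.0906, 0.0497]
orientation: [-0.0, 0.992, -0.128, -0.0]
contact_force: [1.2, 4.7, -1.7]
gripper_width: 0.007
```

```bash
python3 st.py scene:s11; python3 -c "
import cv2;from h import crop
cv2.imwrite('pics/s11c.png',crop(cv2.imread('pics/s11.png'),300,190,460,310,5))"
```

```text
mat xy 0.5943571815232492 0.24984965931832215 z 0.04969202886838417 F [ 1.2021  4.7494 -1.7415] w 0.007075627746892859 t 23.1
```

View pics/s11c.png

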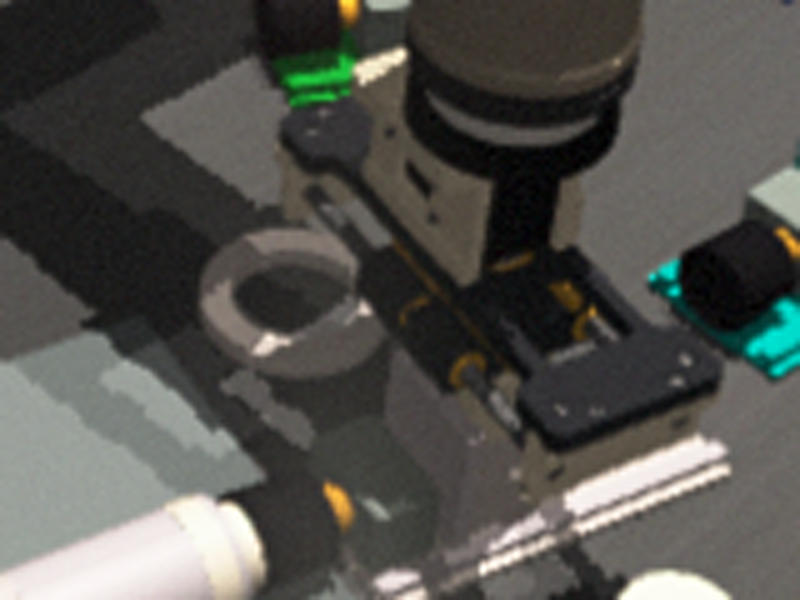

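Request:
send_rows:
  fingers: [0, 0, 0, 0, 0, 0, 0, 0]
  travel:
    - [0, 0.001, 0]
    - [0, 0.001, 0]
    - [0, 0, 0]
    - [0, 0, 0]
    - [0, 0, 0]
    - [0, 0, 0]
    - [0, 0, 0]
    - [0, 0, 0]
  angular:
    - [0, 0, 0]
    - [0, 0, 0]
    - [0, 0, 0]
    - [0, 0, 0]
    - [0, 0, 0]
    - [0, 0, 0]
    - [0, 0, 0]
    - [0, 0, 0]

```text
clock: 23.95
position: [0.6381, 0.0899, 0.0497]
orientation: [-0.001, 0.992, -0.128, 0.0]
contact_force: [1.8, 10.3, -3.1]
gripper_width: 0.009
```

```bash
python3 st.py
```

```text
mat xy 0.5943354573271512 0.2491387981609002 z 0.04970898863258056 F [ 1.7914 10.3071 -3.1404] w 0.009041807497050539 t 23.95
```

Request:
send_rows:
  fingers: [0, 0, 0, 0, 0, 0, 0, 0]
  travel:
    - [0, 0.001, 0]
    - [0, 0, 0]
    - [0, -0.004, 0]
    - [0, -0.02, 0]
    - [0, -0.02, 0]
    - [0, 0, -0.04]
    - [0, 0, -0.045]
    - [0, 0, -0.045]
  angular:
    - [0, 0, 0]
    - [0, 0, 0]
    - [0, 0, 0]
    - [0, 0, 0]
    - [0, 0, 0]
    - [0, 0, 0]
    - [0, 0, 0]
    - [0, 0, 0]

```text
clock: 24.75
position: [0.6488, 0.1314, 0.1812]
orientation: [0.0, 0.992, -0.127, -0.0]
contact_force: [0.6, 0.1, -0.4]
gripper_width: 0.006
```

Request:
send_rows:
  fingers: [0, 0, 0, 0, 0, 0, 0, 0]
  travel:
    - [0, 0, -0.03]
    - [-0.04, 0, 0]
    - [-0.04, 0, 0]
    - [-0.04, 0, 0]
    - [-0.04, 0, 0]
    - [0, 0, 0]
    - [0, 0, 0]
    - [0, 0, 0]
  angular:
    - [0, 0, 0]
    - [0, 0, 0]
    - [0, 0, 0]
    - [0, 0, 0]
    - [0, 0, 0]
    - [0, 0, 0]
    - [0, 0, 0]
    - [0, 0, 0]

```text
clock: 25.55
position: [0.4954, 0.1709, 0.2103]
orientation: [-0.0, 0.992, -0.127, 0.001]
contact_force: [0.4, 0.7, 0.5]
gripper_width: 0.009
```

```bash
python3 st.py scene:s12 top:t12; python3 -c "
import cv2;from h import crop;import numpy as np
a=crop(cv2.imread('pics/s12.png'),240,230,450,380,3.8);cv2.imwrite('pics/s12c.png',a)
cv2.imwrite('pics/t12c.png',crop(cv2.imread('pics/t12.png'),235,125,425,275,4))"
```

```text
mat xy 0.43569898001609453 0.29116008651095016 z 0.21032594839982405 F [0.386  0.6934 0.5499] w 0.009039202810699332 t 25.55
```

View pics/s12c.png

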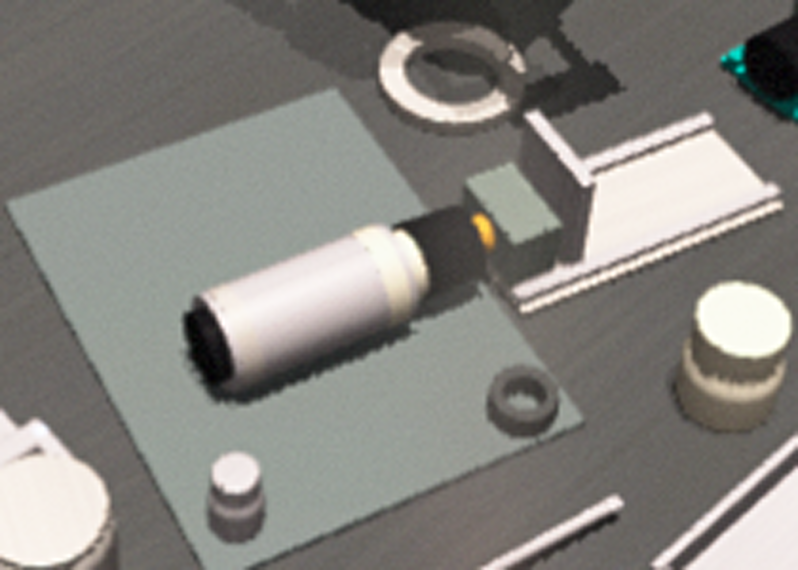

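View pics/t12c.png

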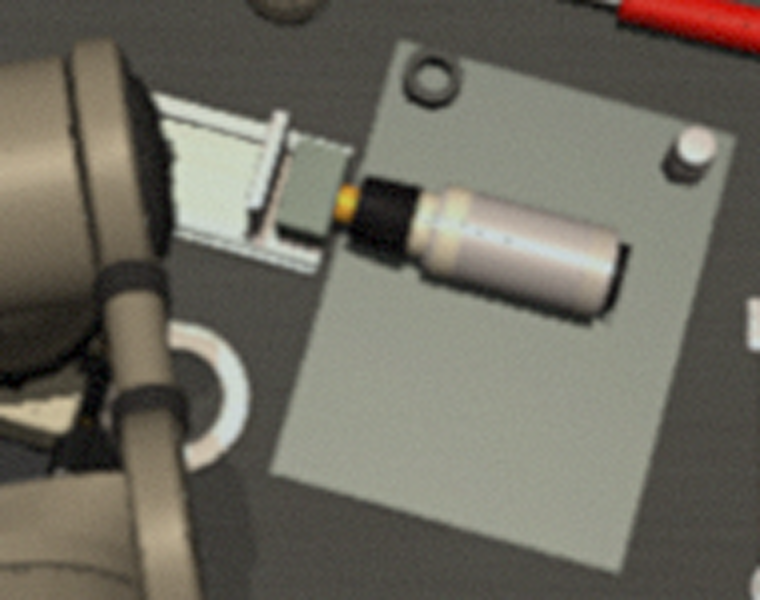

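```bash
python3 - <<'E'
from meas import *
t=camera_params("top"); g=lambda x,y:(235+(x+.5)/4-.5,125+(y+.5)/4-.5)
P=plane(t,[g(274,111),g(288,114),g(249,208),g(263,212)],.074);print("plate top",P@ex,P@ey)
s=camera_params("scene"); k=lambda x,y:(240+(x+.5)/3.8-.5,230+(y+.5)/3.8-.5)
P=plane(s,[k(536,111),k(595,178),k(524,117),k(581,184)],.074);print("plate scene",P@ex,P@ey)
X0=np.load("pics/scene0_X.npy")
for n,c in(("top",t),("scene",s)):
    _,d=snapshot(n);X=cloud(c,d);np.save(f"pics/{n}12_X.npy",X)
    q=X[(X[:,:,2]>.060)&(X[:,:,2]<.08)];a=q@ex;b=q@ey;m=(abs(a-.596)<.04)&(b>.2)&(b<.26);print(n,"plate depth",np.percentile(b[m],[2,50,98]))
    for z0 in ("0","12"):
        Z=np.load(f"pics/{n}{z0}_X.npy");q=Z[(Z[:,:,2]>.045)&(Z[:,:,2]<.058)];a=q@ex;b=q@ey
        x0=.5 if z0=="0" else .596
        m=(abs(a-x0)<.02)&(b>0)&(b<.15);print(n,z0,"body",a[m].mean(),np.percentile(b[m],[1,50,99]),"slope",np.polyfit(b[m],a[m],1)[0])
    im=cv2.imread(f"pics/{n}12.png");h=cv2.cvtColor(im,cv2.COLOR_BGR2HSV)
    br=((h[:,:,0]>12)&(h[:,:,0]<32)&(h[:,:,1]>120)&(h[:,:,2]>60)).astype(np.uint8)
    nn,l,st,ce=cv2.connectedComponentsWithStats(br)
    for i in range(1,nn):
        P=plane(c,ce[i],.029)[0]
        if st[i,4]>10 and np.linalg.norm(P[:2]-[.62,.03])<.05: print(n,st[i],P@ex,P@ey)
# canister axis in top: body edges
P=plane(t,[g(470,189),g(430,273),g(615,227),g(585,318)],.032);print("body top",P@ex,P@ey)
E
```

```text
plate top [0.6209 0.6213 0.5656 0.5656] [0.2381 0.2304 0.2359 0.2281]
plate scene [0.5713 0.6244 0.5722 0.6247] [0.2359 0.2368 0.2281 0.2283]
top plate depth [0.2291 0.2328 0.2371]
top 0 body 0.4988962056894804 [0.0351 0.0896 0.145 ] slope -0.012458972934993413
top 12 body 0.5940100713865909 [0.0345 0.0905 0.145 ] slope -0.010835211968075548[ WARN:0@2.220] global loadsave.cpp:275 findDecoder imread_('pics/top12.png'): can't open/read file: check file path/integrity
Traceback (most recent call last):
cv2.error: OpenCV(4.12.0) /io/opencv/modules/imgproc/src/color.cpp:199: error: (-215:Assertion failed) !_src.empty() in function 'cvtColor'
```

```bash
python3 -c "
from station import manip
print(manip.finish_job())"
```

```text
the job is handed in; nothing more can be done
None
```

I rolled the canister about 95 mm with the fingertips on its top, in seven short strokes pressed at roughly 4–8 N. It came to rest in line with the mouth. I then pushed the plate with the shut fingers until the coupling reached its stop, backed off, lifted clear and handed the job in at about 25.6 s.

**Alignment:** the wrist picture taken before the push showed the outlet 0.1 mm off the coupling axis. After the push, the top view put it about 1 mm off.

**Coupling travel:** the plate moved 38.6–39.2 mm in the top and scene views. It then stopped moving as the force rose to about 10 N, which fits fully home. The joint's starting value is not known.

**Insertion:** the outlet reaches an estimated 22–24 mm into the cup. The allowed range is 6–30 mm.

**Canister:** it stayed put during the push, at rest on the mat, with its axis about 0.01–0.02 rad off the mat's y. During the rolling it had crept some 5 mm towards the station by one measurement, while the top depth view showed about 1 mm. Either fits the insertion range.

**Not checked:** my last script stopped on a wrong file name, so a final repeat of the brass measurement and the scene camera's depth check were not done. The other things looked undisturbed in the last pictures, but I did not measure them.

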